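# Tension the band saw blade and shut the wheel cover

### The job

A new blade has just been hung on the bench band saw. Wind the tension handwheel on top of the saw clockwise until the slack is gone and it feels firm, a push of about 15 N at its crank grip, without overtightening; then swing the open upper wheel cover fully shut. Leave the things lying around where they are.

Things in the scene. Friction and masses are not known exactly. Their poses are not given: they have to be found in the camera images.
- saw: Grey bench band saw, 545 mm high to the top of its crank grip, with its feet on a low trolley 220 mm below the bench top. Origin under the middle of its base; z up, x along the wheel plane (column at -x, cutting side at +x), front to -y. The upper housing spans x -130 to 130, y -70 to 70, z 290 to 465 mm in this frame. The work table's top is at z 220.
- hub (a point): Centre of the tension handwheel, on its upright axis at mid rim height. Black handwheel 124 mm across, rim 14 mm thick (top 7 mm above this point), lying flat over the housing top, 20 mm rim-to-housing gap. Clockwise from above tightens. From slack it takes 0.3 to 1.9 turns, differing each time, until the blade starts to pull.
- grip (a point): Middle of the revolving crank grip: an upright black cylinder, 23 mm diameter, 45 mm long (22 mm above and below this point, its foot on the rim), its axis 50 mm from the handwheel's axis. It spins freely about itself, so it may be held at a fixed tool angle while it is carried round the hub. It goes round with the handwheel.
- upper_wheel: Aluminium upper band wheel, 136 mm diameter, 16 mm wide, upright behind the open cover. It rises 8 mm for each clockwise turn, on a stiff spring. While it is slack in the blade the grip goes round with a steady drag of about 9.5 N; once the blade pulls, the push needed grows 3 to 4 N per radian. Right tension: 15 N at the grip, turning slowly (13 to 18 N will do; felt at rest it is some 2 N less).
- blade: Steel blade loop, 10 mm wide and 1 mm thick, over the upper wheel; hangs loose by some 3 to 14 mm at first. Its length differs from blade to blade. Above about 20 N at the grip it is overtightened. The screw runs in a drag nut and stays where it is left when the grip is let go.
- cover (a joint): Angle of the upper wheel cover, rad: 0 shut against the housing front, grows as it swings open (starts at about 0.9 to 1.5). It hinges on an upright axis at the cutting side and stays where it is left, with about 1 N of friction at its edge.
- cover_edge (a point): Top of the cover's free upright edge, mid thickness, 260 mm from the hinge axis. The cover is a flat grey sheet 8 mm thick and 171 mm high, top level 2 mm below the housing top, with a small black knob (16 mm proud) on its outside, 15 mm in from this edge at half height. Push the outside face near this edge to shut it.
- cover_hinge (a point): Point on the cover's upright hinge axis, at the height of the cover's top edge. Fixed to the saw; same axes as the saw. Shut, the cover reaches from here along the saw's -x axis; open, it is turned anticlockwise seen from above by the cover angle, its outside face away from the housing.
- hex_key: Bystander: dark steel hex key, 6 mm thick, 90 mm long, lying on the saw's upper housing near its column end. Origin at its middle. To be left where it is.
- boule: Bystander: short dark grey crystal cylinder, 40 mm diameter, 45 mm high, standing on the saw's work table beneath the upper housing. Origin at its foot. To be left where it is.
- bottle: Bystander: white bottle, 66 mm diameter, 170 mm high, standing on the trolley beside the saw. Origin at its foot. To be left where it is.
- dish: Bystander: shallow aluminium dish, 90 mm across, 16 mm high, on the trolley in front of the saw. Origin at its foot. To be left where it is.

How it is judged:
By the outcome, as a careful person would: the job done as asked, in the order asked, and still so for the second after the job is handed in, with the robot touching nothing.
It also fails if it takes over 72 s, if anything falls off the work surface, if the arm or the gripper's body presses on something with over 40 N, if the wrist force passes 120 N, or if a joint passes its speed limit or range.

### The arm

A 7-joint arm with a two-finger parallel gripper is mounted at the origin on the work surface. World frame = base frame: x ahead of the robot, y to its left, z up, the work surface at z = 0. Lengths are in m, angles in degrees, forces in N, time in s.
With the tool pointing down it reaches from about 0.425 to 0.925 m from the base axis. Payload 6.8 kg.
Tool frame: the origin (TCP) lies at the very end of the fingers, on their centre line; the grasp point (between the pads) lies 19 mm behind it; z points along the fingers, y is the direction in which the jaws open and shut (so a half turn about z gives the same grasp; the last joint's range is limited). The gripper opens to 85 mm and grips with 20 to 120 N. Pads are 22 mm wide; open, the fingers measure 114 mm over their backs; the gripper's body (76 mm by 85 mm) begins 54 mm behind the grasp point. The pads swing forward as they close: fully open they stand 13 mm farther back than shut.
Start: joints at [-72.943, 27.33, 1.283, 89.118, -0.659, 63.558, -4.761], TCP at [0.266, 0.62, 0.231] pointing down, gripper open.
Joint ranges: [-169.35, 169.35], [-19.33, 120.38], [-80.79, 83.38], [13.8, 139.57], [-78.32, 258.32], [9.67, 109.79], [-169.56, 169.56]. Speed limits (degrees/s): [136.94, 136.94, 180, 180, 180, 180, 180].

### API

Orientations are given as a 3x3 rotation matrix whose columns are the frame's x, y, z axes.
In Python, from rig import env, read_camera, camera_info, job gives the robot as it stands. The module is installed in compiled form; this text tells all that it offers.
- The arm moves only by the tool carry_out, never from a script. Its argument "steps" is a list of rows, each an object of numbers: "x", "y", "z": the shift along the tool's x, y, z in units of 25 mm (1.0 is 25 mm); "ax", "ay", "az": the turn, a rotation vector about the tool's x, y, z in units of 5 degrees (1.0 is 5 degrees). A call has 1 to 20 rows; each row is the pose to reach, as a shift and turn from the pose measured when the call began, along the tool's axes at that moment; what a row does not reach only later rows make up. A row lasts 1/8 s, in which the tool goes at most 62.5 mm and 10.7 degrees, less where a joint would pass 70% of its speed; a pose out of reach is approached as far as the arm can. A call with a gripper value outside its range is refused whole. "hand" is the closure in counts, from 0 (fully open) to 255 (shut), set as the call begins (left out, the last holds). The fingers move at their own pace and stop on an object; the grip force is fixed at half the most. Time passes only in rows, so rows that repeat a pose let the fingers close. It gives the time, the measured TCP pose, the force and the opening at its end, in the units of the state.
- env.read_state(): the state, without advancing time (a new reading comes with each control period).
- read_camera(name): name is "scene" or "top"; returns the picture (384x512x3 uint8, red, green, blue); there is no depth.
- camera_info(name): a dict with "intrinsics" (3x3 intrinsics, pixels), "eye" and "rotation" of the camera in the world. Camera axes: x right, y down, z forward; pixel columns grow to the right and rows downward; lengths in m; the calibration is good to about 2 mm. A picture is of the moment at which its call begins. camera_info takes no time and is no camera call.
- job.finish_job(): hands the job in, once; it reports no verdict.
The state is a dict: "t": time; "qpos": joint angles; "joint_velocities": joint speeds; "joint_torque": joint torques, N m; "eef_pos": TCP position; "eef_rot": TCP orientation; "wrist_force": force on the tool from outside, world axes, zero at the start; "ft_torque": the same for the moment, N m; "grip_width": finger opening in m.
Only numpy, scipy, OpenCV 4.12 (cv2) and the standard library are available. Lean on these libraries where they do the work, as an engineer would, in place of code of your own. Each camera call takes 0.05 s, during which the arm holds its last target. There are 200 camera calls.

## Working session

There is one attempt and no reset: what is moved stays moved. The work goes in short steps, Python scripts to look and compute and a tool call to move; the robot and the scene stay as the last step left them, time stands still between calls to the robot, and variables do not carry over. Pictures are saved under pics/ and viewed, about 8 in all and at most 12, crops included, and the job is handed in when it is done.

Besides the shell and the picture viewer there is one more tool, called after "Request:" by a JSON object that holds its "name" and its "arguments", one argument or row to a line. carry_out: Moves the arm, as the interface text tells. Its arguments: {"type":"object","properties":{"steps":{"type":"array"},"hand":{"type":"number"}},"required":["steps"]}

```bash
mkdir -p pics; python3 - <<'E'
from rig import env, read_camera, camera_info
import cv2
for n in("scene","top"):
    im=read_camera(n); cv2.imwrite(f"pics/{n}0.png",im[:,:,::-1])
    c=camera_info(n); print(n,c)
s=env.read_state(); print(s)
E
```

```text
scene {'intrinsics': array([[366.65607271,   0.        , 251.43933053],
       [  0.        , 366.65607271, 194.05217184],
       [  0.        ,   0.        ,   1.        ]]), 'eye': array([ 0.44828678, -0.47446895,  1.39749186]), 'rotation': array([[ 0.95892675, -0.26874198,  0.09075924],
       [-0.28363683, -0.91196332,  0.2964339 ],
       [ 0.00310486, -0.31000106, -0.95073114]])}
top {'intrinsics': array([[398.36507793,   0.        , 261.11904927],
       [  0.        , 398.36507793, 187.63026744],
       [  0.        ,   0.        ,   1.        ]]), 'eye': array([ 0.45901655, -0.05703895,  1.3318214 ]), 'rotation': array([[-0.02499579, -0.99488654,  0.09785695],
       [-0.99956723,  0.02639147,  0.01299393],
       [-0.01551008, -0.09748981, -0.99511566]])}
{'t': 0.1, 'qpos': array([-72.94357497,  27.37238762,   1.28009646,  89.17279248,
        -0.65850612,  63.55785708,  -4.76488042]), 'joint_velocities': array([-0.01272729, -0.1692922 , -0.13835948, -0.1422596 , -0.07439865,
        0.10027309, -0.01629816]), 'joint_torque': array([ 4.46368911e-03, -5.97765791e+01,  1.61375508e+00, -2.81955618e+01,
        1.28450379e-02,  5.16159256e-03,  2.96924362e-06]), 'eef_pos': array([0.26625293, 0.61968451, 0.2304063 ]), 'eef_rot': array([[-9.18775113e-01,  3.94780953e-01, -5.39665694e-04],
       [ 3.94781302e-01,  9.18773762e-01, -1.58052764e-03],
       [-1.28131530e-04, -1.66519939e-03, -9.99998605e-01]]), 'wrist_force': array([ 0.0102119 , -0.50381174, -0.62086817]), 'ft_torque': array([-0.02872061,  0.00188781, -0.00930193]), 'grip_width': 0.08558434907493977}
```

View pics/scene0.png

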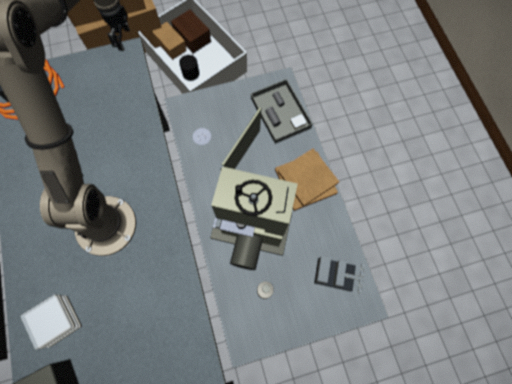

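View pics/top0.png

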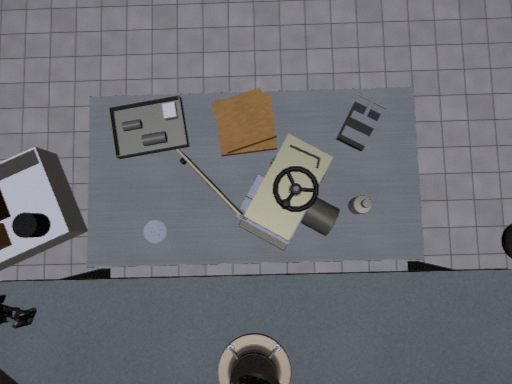

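The scene view shows the saw with its handwheel at about (254,197). In the top view the wheel is at (297,189), the hex key at (305,155), and the cover runs from (243,215) to (180,150). I'll enlarge both views.

```bash
python3 - <<'E'
import cv2,numpy as np
a=cv2.imread("pics/top0.png")[125:260,170:345]; b=cv2.imread("pics/scene0.png")[100:250,205:305]
a=cv2.resize(a,None,fx=2.6,fy=2.6,interpolation=cv2.INTER_CUBIC); b=cv2.resize(b,None,fx=3.4,fy=3.4,interpolation=cv2.INTER_CUBIC)
m=np.zeros((max(a.shape[0],b.shape[0]),a.shape[1]+b.shape[1],3),np.uint8); m[:a.shape[0],:a.shape[1]]=a; m[:b.shape[0],a.shape[1]:]=b
print(a.shape,b.shape); cv2.imwrite("pics/m1.png",m)
E
```

```text
(351, 455, 3) (510, 340, 3)
```

View pics/m1.png

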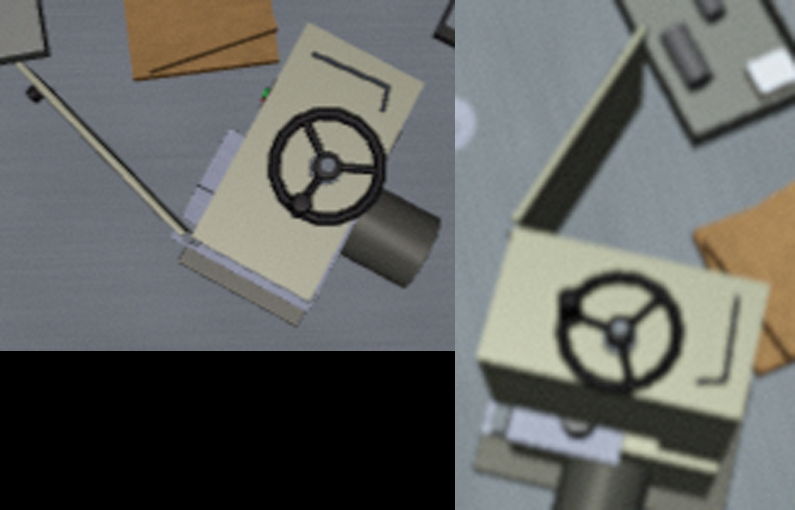

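The grip is at about (285,203) in the top view and (239,188) in the scene view. The hub is at (296,188) and (253.5,197). Next I triangulate.

```bash
cat > h.py <<'E'
import numpy as np
from rig import camera_info
C={n:camera_info(n) for n in("scene","top")}
def ray(n,p):
    c=C[n]; d=c["rotation"]@np.linalg.solve(c["intrinsics"],[p[0],p[1],1]); return c["eye"],d/np.linalg.norm(d)
def tri(pt,ps):
    A=np.zeros((3,3));b=np.zeros(3)
    for n,p in(("top",pt),("scene",ps)):
        e,d=ray(n,p);P=np.eye(3)-np.outer(d,d);A+=P;b+=P@e
    return np.linalg.solve(A,b)
def plane(n,p,z):
    e,d=ray(n,p);return e+d*(z-e[2])/d[2]
def proj(n,X):
    c=C[n];q=c["intrinsics"]@c["rotation"].T@(np.array(X)-c["eye"]);return q[:2]/q[2]
E
python3 - <<'E'
from h import *
np.set_printoptions(precision=4,suppress=True)
P=dict(grip=((285.4,203),(238.8,188.2),.318),hub=((295.8,188.5),(253.5,197),.275),edge=((176.9,149.6),(260.3,108.2),.243),hinge=((241.5,215.8),(223.2,165.3),.243))
R={}
for k,(a,b,z) in P.items(): print(k,tri(a,b),plane("top",a,z),plane("scene",b,z)); R[k]=(plane("top",a,z)+plane("scene",b,z))/2
c=R["edge"]-R["hinge"];print(np.linalg.norm(c),np.degrees(np.arctan2(c[1],c[0])))
g=R["grip"]-R["hub"];print(np.linalg.norm(g[:2]),np.degrees(np.arctan2(g[1],g[0])))
for q in[(308,23),(424,84),(310,305),(190,243)]: print(plane("top",(170+q[0]/2.6,125+q[1]/2.6),.245))
E
```

```text
grip [ 0.519  -0.1051  0.3082] [ 0.5178 -0.1046  0.318 ] [ 0.519  -0.1084  0.318 ]
hub [ 0.5587 -0.1356  0.2739] [ 0.5582 -0.1355  0.275 ] [ 0.559  -0.1359  0.275 ]
edge [0.6808 0.19   0.2375] [0.6786 0.1887 0.243 ] [0.6808 0.187  0.243 ]
hinge [0.4931 0.0128 0.2392] [0.4903 0.0127 0.243 ] [0.4956 0.0112 0.243 ]
0.25661174815817656 43.29813617642967
0.049645126897785864 143.9950866739882
[ 0.7138 -0.1225  0.245 ]
[ 0.6445 -0.2431  0.245 ]
[ 0.4155 -0.1151  0.245 ]
[0.4829 0.0084 0.245 ]
```

Triangulated heights agree with the text: hub z is 0.274 against 0.272, the grip radius is 49.6 mm, and the cover length is 257 mm against 260. The grip angle is 144° and the cover is at about 1.27 rad. I'll move to above the grip, keeping the tool's current orientation because the jaw axis is already roughly tangential.

Request:
{"name": "carry_out", "arguments": {
  "steps": [
    {"z":-2},
    {"z":-4},
    {"z":-6},
    {"x":-2,"y":-2.2,"z":-6},
    {"x":-4,"y":-4.4,"z":-6},
    {"x":-6,"y":-6.6,"z":-6},
    {"x":-8,"y":-8.8,"z":-6},
    {"x":-10,"y":-11,"z":-6},
    {"x":-12,"y":-13.2,"z":-6},
    {"x":-14,"y":-15.4,"z":-6},
    {"x":-16,"y":-17.6,"z":-6},
    {"x":-18,"y":-19.8,"z":-6},
    {"x":-20,"y":-22,"z":-6},
    {"x":-20.8,"y":-22.7,"z":-6},
    {"x":-20.8,"y":-22.7,"z":-6},
    {"x":-20.8,"y":-22.7,"z":-6},
    {"x":-20.8,"y":-22.7,"z":-6}
  ],
  "hand": 0
}}

```text
invalid input at $.steps[0]: expected keys x, y, z, ax, ay, az
```

All keys are required, so I'll resend with every key filled in.

Request:
{"name": "carry_out", "arguments": {
  "steps": [
    {"x":0,"y":0,"z":-2,"ax":0,"ay":0,"az":0},
    {"x":0,"y":0,"z":-4,"ax":0,"ay":0,"az":0},
    {"x":0,"y":0,"z":-6,"ax":0,"ay":0,"az":0},
    {"x":-2,"y":-2.2,"z":-6,"ax":0,"ay":0,"az":0},
    {"x":-4,"y":-4.4,"z":-6,"ax":0,"ay":0,"az":0},
    {"x":-6,"y":-6.6,"z":-6,"ax":0,"ay":0,"az":0},
    {"x":-8,"y":-8.8,"z":-6,"ax":0,"ay":0,"az":0},
    {"x":-10,"y":-11,"z":-6,"ax":0,"ay":0,"az":0},
    {"x":-12,"y":-13.2,"z":-6,"ax":0,"ay":0,"az":0},
    {"x":-14,"y":-15.4,"z":-6,"ax":0,"ay":0,"az":0},
    {"x":-16,"y":-17.6,"z":-6,"ax":0,"ay":0,"az":0},
    {"x":-18,"y":-19.8,"z":-6,"ax":0,"ay":0,"az":0},
    {"x":-20,"y":-22,"z":-6,"ax":0,"ay":0,"az":0},
    {"x":-20.8,"y":-22.7,"z":-6,"ax":0,"ay":0,"az":0},
    {"x":-20.8,"y":-22.7,"z":-6,"ax":0,"ay":0,"az":0},
    {"x":-20.8,"y":-22.7,"z":-6,"ax":0,"ay":0,"az":0},
    {"x":-20.8,"y":-22.7,"z":-6,"ax":0,"ay":0,"az":0}
  ],
  "hand": 0
}}

```text
t: 2.22
eef_pos: [0.5198, -0.1084, 0.381]
eef_rot: [[-0.917, 0.398, -0.002], [0.398, 0.917, -0.002], [0.0, -0.003, -1.0]]
wrist_force: [0.2, 0.2, -0.0]
grip_width: 0.0856
```

Request:
{"name": "carry_out", "arguments": {
  "steps": [
    {"x":0,"y":0.1,"z":1,"ax":0,"ay":0,"az":0},
    {"x":0,"y":0.1,"z":2,"ax":0,"ay":0,"az":0},
    {"x":0,"y":0.1,"z":3,"ax":0,"ay":0,"az":0},
    {"x":0,"y":0.1,"z":3.6,"ax":0,"ay":0,"az":0},
    {"x":0,"y":0.1,"z":3.7,"ax":0,"ay":0,"az":0},
    {"x":0,"y":0.1,"z":3.7,"ax":0,"ay":0,"az":0}
  ]
}}

```text
t: 2.98
eef_pos: [0.5211, -0.1061, 0.2891]
eef_rot: [[-0.917, 0.398, -0.001], [0.398, 0.917, -0.002], [-0.0, -0.002, -1.0]]
wrist_force: [-0.5, -0.2, -0.6]
grip_width: 0.0853
```

Request:
{"name": "carry_out", "arguments": {
  "steps": [
    {"x":0,"y":0,"z":0,"ax":0,"ay":0,"az":0},
    {"x":0,"y":0,"z":0,"ax":0,"ay":0,"az":0},
    {"x":0,"y":0,"z":0,"ax":0,"ay":0,"az":0},
    {"x":0,"y":0,"z":0,"ax":0,"ay":0,"az":0},
    {"x":0,"y":0,"z":0,"ax":0,"ay":0,"az":0},
    {"x":0,"y":0,"z":0,"ax":0,"ay":0,"az":0},
    {"x":0,"y":0,"z":0,"ax":0,"ay":0,"az":0},
    {"x":0,"y":0,"z":0,"ax":0,"ay":0,"az":0}
  ],
  "hand": 255
}}

```text
t: 3.98
eef_pos: [0.5213, -0.1057, 0.2895]
eef_rot: [[-0.918, 0.397, -0.0], [0.397, 0.918, -0.002], [-0.0, -0.002, -1.0]]
wrist_force: [-1.3, 1.7, 5.9]
grip_width: 0.0216
```

```bash
python3 - <<'E'
from rig import env, read_camera
import cv2,numpy as np
a=read_camera("top")[125:260,170:345,::-1]; b=read_camera("scene")[100:250,205:305,::-1]
a=cv2.resize(a,None,fx=2.6,fy=2.6,interpolation=cv2.INTER_CUBIC); b=cv2.resize(b,None,fx=3.4,fy=3.4,interpolation=cv2.INTER_CUBIC)
m=np.zeros((510,795,3),np.uint8); m[:a.shape[0],:a.shape[1]]=a; m[:b.shape[0],a.shape[1]:]=b
cv2.imwrite("pics/m2.png",m)
s=env.read_state();print(s["eef_pos"],s["wrist_force"],s["grip_width"],s["qpos"])
E
```

```text
[ 0.52130945 -0.10578472  0.28952217] [-1.40582433  1.57561303  6.01120747] 0.02141963291323948 [-26.52389651  11.68469873  36.74121127 106.49485827  -7.61925379
  64.28514074  79.54122474]
```

View pics/m2.png

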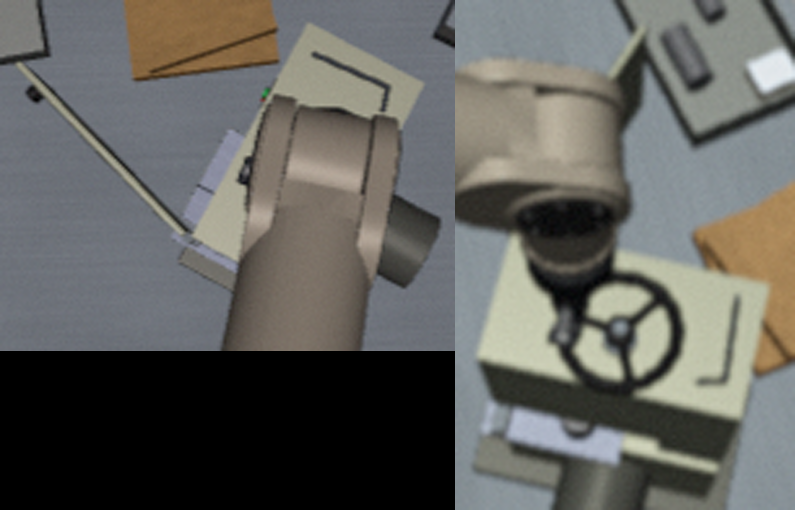

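The gripper holds the crank grip at 21.5 mm opening, and the hex key and cover look undisturbed. I'll use a helper to compute arc waypoints in tool axes.

```bash
cat >> h.py <<'E'
def arc(D,N,c=(0.559,-0.136),r=0.0495,z=0.2895):
    from rig import env
    import json
    s=env.read_state();p=s["eef_pos"];R=s["eef_rot"];f=s["wrist_force"]
    a0=np.arctan2(p[1]-c[1],p[0]-c[0]);er=np.array([np.cos(a0),np.sin(a0)]);et=np.array([er[1],-er[0]])
    print("t %.2f ang %.1f r %.4f z %.4f Fcw %.1f Frad %.1f Fz %.1f w %.4f"%(s["t"],np.degrees(a0),np.hypot(*(p[:2]-c)),p[2],-f[:2]@et,f[:2]@er,f[2],s["grip_width"]),"tilt",np.round(R[:,2],3),np.round(R[:,1],3))
    rows=[]
    for i in range(1,N+1):
        a=a0-np.radians(D)*i/N
        q=R.T@(np.array([c[0]+r*np.cos(a),c[1]+r*np.sin(a),z])-p)/.025
        rows.append([round(float(v),2) for v in q])
    print(rows)
E
python3 -c "
from h import *
arc(100,20)"
```

```text
t 4.08 ang 141.3 r 0.0483 z 0.2895 Fcw -0.4 Frad 2.1 Fz 6.0 w 0.0214 tilt [-0.    -0.002 -1.   ] [ 0.398  0.918 -0.002]
[[-0.01, 0.18, 0.0], [-0.07, 0.34, 0.0], [-0.15, 0.49, 0.0], [-0.25, 0.63, -0.0], [-0.35, 0.77, -0.0], [-0.47, 0.9, -0.0], [-0.6, 1.01, -0.0], [-0.74, 1.12, -0.0], [-0.88, 1.21, -0.0], [-1.04, 1.29, -0.0], [-1.2, 1.35, -0.0], [-1.36, 1.41, -0.0], [-1.53, 1.44, -0.0], [-1.7, 1.46, -0.0], [-1.87, 1.47, -0.0], [-2.05, 1.46, -0.0], [-2.22, 1.44, -0.0], [-2.39, 1.4, -0.0], [-2.55, 1.35, 0.0], [-2.71, 1.28, 0.0]]
```

Request:
{"name": "carry_out", "arguments": {
  "steps": [
    {"x":-0.01,"y":0.18,"z":0,"ax":0,"ay":0,"az":0},
    {"x":-0.07,"y":0.34,"z":0,"ax":0,"ay":0,"az":0},
    {"x":-0.15,"y":0.49,"z":0,"ax":0,"ay":0,"az":0},
    {"x":-0.25,"y":0.63,"z":0,"ax":0,"ay":0,"az":0},
    {"x":-0.35,"y":0.77,"z":0,"ax":0,"ay":0,"az":0},
    {"x":-0.47,"y":0.9,"z":0,"ax":0,"ay":0,"az":0},
    {"x":-0.6,"y":1.01,"z":0,"ax":0,"ay":0,"az":0},
    {"x":-0.74,"y":1.12,"z":0,"ax":0,"ay":0,"az":0},
    {"x":-0.88,"y":1.21,"z":0,"ax":0,"ay":0,"az":0},
    {"x":-1.04,"y":1.29,"z":0,"ax":0,"ay":0,"az":0},
    {"x":-1.2,"y":1.35,"z":0,"ax":0,"ay":0,"az":0},
    {"x":-1.36,"y":1.41,"z":0,"ax":0,"ay":0,"az":0},
    {"x":-1.53,"y":1.44,"z":0,"ax":0,"ay":0,"az":0},
    {"x":-1.7,"y":1.46,"z":0,"ax":0,"ay":0,"az":0},
    {"x":-1.87,"y":1.47,"z":0,"ax":0,"ay":0,"az":0},
    {"x":-2.05,"y":1.46,"z":0,"ax":0,"ay":0,"az":0},
    {"x":-2.22,"y":1.44,"z":0,"ax":0,"ay":0,"az":0},
    {"x":-2.39,"y":1.4,"z":0,"ax":0,"ay":0,"az":0},
    {"x":-2.55,"y":1.35,"z":0,"ax":0,"ay":0,"az":0},
    {"x":-2.71,"y":1.28,"z":0,"ax":0,"ay":0,"az":0}
  ]
}}

```text
t: 6.58
eef_pos: [0.596, -0.0991, 0.2895]
eef_rot: [[-0.919, 0.394, -0.002], [0.394, 0.919, 0.004], [0.004, 0.003, -1.0]]
wrist_force: [-2.9, 9.6, 6.8]
grip_width: 0.0214
```

```bash
python3 -c "
from h import *
arc(80,14)"
```

```text
t 6.58 ang 44.9 r 0.0523 z 0.2895 Fcw 8.8 Frad 4.7 Fz 6.8 w 0.0214 tilt [-0.002  0.004 -1.   ] [0.394 0.919 0.003]
[[-0.14, -0.19, -0.0], [-0.31, -0.29, -0.0], [-0.47, -0.4, -0.0], [-0.61, -0.53, -0.0], [-0.75, -0.68, -0.0], [-0.87, -0.84, -0.01], [-0.97, -1.01, -0.01], [-1.05, -1.19, -0.01], [-1.12, -1.37, -0.01], [-1.16, -1.56, -0.01], [-1.19, -1.76, -0.01], [-1.2, -1.96, -0.01], [-1.19, -2.15, -0.01], [-1.16, -2.35, -0.01]]
```

```bash
sed -i 's/c=(0.559,-0.136),r=0.0495/c=(0.5616,-0.1354),r=0.05/' h.py; python3 -c "
from h import *
arc(80,14)"
```

```text
t 6.58 ang 46.5 r 0.0500 z 0.2895 Fcw 8.7 Frad 4.9 Fz 6.8 w 0.0214 tilt [-0.002  0.004 -1.   ] [0.394 0.919 0.003]
[[-0.18, -0.08, -0.0], [-0.36, -0.18, -0.0], [-0.52, -0.29, -0.0], [-0.67, -0.42, -0.0], [-0.81, -0.56, -0.0], [-0.94, -0.72, -0.01], [-1.04, -0.89, -0.01], [-1.13, -1.06, -0.01], [-1.21, -1.25, -0.01], [-1.26, -1.44, -0.01], [-1.29, -1.64, -0.01], [-1.31, -1.84, -0.01], [-1.3, -2.04, -0.01], [-1.27, -2.23, -0.01]]
```

Request:
{"name": "carry_out", "arguments": {
  "steps": [
    {"x":-0.18,"y":-0.08,"z":0,"ax":0,"ay":0,"az":0},
    {"x":-0.36,"y":-0.18,"z":0,"ax":0,"ay":0,"az":0},
    {"x":-0.52,"y":-0.29,"z":0,"ax":0,"ay":0,"az":0},
    {"x":-0.67,"y":-0.42,"z":0,"ax":0,"ay":0,"az":0},
    {"x":-0.81,"y":-0.56,"z":0,"ax":0,"ay":0,"az":0},
    {"x":-0.94,"y":-0.72,"z":0,"ax":0,"ay":0,"az":0},
    {"x":-1.04,"y":-0.89,"z":0,"ax":0,"ay":0,"az":0},
    {"x":-1.13,"y":-1.06,"z":0,"ax":0,"ay":0,"az":0},
    {"x":-1.21,"y":-1.25,"z":0,"ax":0,"ay":0,"az":0},
    {"x":-1.26,"y":-1.44,"z":0,"ax":0,"ay":0,"az":0},
    {"x":-1.29,"y":-1.64,"z":0,"ax":0,"ay":0,"az":0},
    {"x":-1.31,"y":-1.84,"z":0,"ax":0,"ay":0,"az":0},
    {"x":-1.3,"y":-2.04,"z":0,"ax":0,"ay":0,"az":0},
    {"x":-1.27,"y":-2.23,"z":0,"ax":0,"ay":0,"az":0}
  ]
}}

```text
t: 8.32
eef_pos: [0.6058, -0.1586, 0.2896]
eef_rot: [[-0.921, 0.39, 0.002], [0.39, 0.921, 0.008], [0.002, 0.008, -1.0]]
wrist_force: [5.3, 8.8, 2.4]
grip_width: 0.021
```

```bash
python3 -c "
from h import *
arc(80,14)"
```

```text
t 8.32 ang -27.7 r 0.0499 z 0.2896 Fcw 10.2 Frad 0.6 Fz 2.4 w 0.0210 tilt [ 0.002  0.008 -1.   ] [0.39  0.921 0.008]
[[0.02, -0.2, 0.0], [0.07, -0.39, -0.0], [0.13, -0.58, -0.0], [0.22, -0.76, -0.0], [0.32, -0.93, -0.0], [0.44, -1.09, -0.01], [0.57, -1.24, -0.01], [0.72, -1.38, -0.01], [0.88, -1.5, -0.01], [1.05, -1.6, -0.01], [1.23, -1.68, -0.01], [1.42, -1.75, -0.01], [1.61, -1.8, -0.01], [1.81, -1.83, -0.01]]
```

Request:
{"name": "carry_out", "arguments": {
  "steps": [
    {"x":0.02,"y":-0.2,"z":0,"ax":0,"ay":0,"az":0},
    {"x":0.07,"y":-0.39,"z":0,"ax":0,"ay":0,"az":0},
    {"x":0.13,"y":-0.58,"z":0,"ax":0,"ay":0,"az":0},
    {"x":0.22,"y":-0.76,"z":0,"ax":0,"ay":0,"az":0},
    {"x":0.32,"y":-0.93,"z":0,"ax":0,"ay":0,"az":0},
    {"x":0.44,"y":-1.09,"z":0,"ax":0,"ay":0,"az":0},
    {"x":0.57,"y":-1.24,"z":0,"ax":0,"ay":0,"az":0},
    {"x":0.72,"y":-1.38,"z":0,"ax":0,"ay":0,"az":0},
    {"x":0.88,"y":-1.5,"z":0,"ax":0,"ay":0,"az":0},
    {"x":1.05,"y":-1.6,"z":0,"ax":0,"ay":0,"az":0},
    {"x":1.23,"y":-1.68,"z":0,"ax":0,"ay":0,"az":0},
    {"x":1.42,"y":-1.75,"z":0,"ax":0,"ay":0,"az":0},
    {"x":1.61,"y":-1.8,"z":0,"ax":0,"ay":0,"az":0},
    {"x":1.81,"y":-1.83,"z":0,"ax":0,"ay":0,"az":0}
  ]
}}

```text
t: 10.07
eef_pos: [0.5491, -0.1837, 0.2897]
eef_rot: [[-0.921, 0.39, 0.008], [0.39, 0.921, 0.005], [-0.005, 0.008, -1.0]]
wrist_force: [9.7, -2.1, -3.7]
grip_width: 0.0211
```

```bash
python3 -c "
from h import *
arc(80,14)"
```

```text
t 10.07 ang -104.5 r 0.0498 z 0.2897 Fcw 9.9 Frad -0.4 Fz -3.7 w 0.0211 tilt [ 0.008  0.005 -1.   ] [0.39  0.921 0.008]
[[0.2, -0.03, 0.01], [0.4, -0.03, 0.01], [0.6, -0.01, 0.0], [0.79, 0.03, 0.0], [0.98, 0.09, 0.0], [1.16, 0.17, 0.0], [1.34, 0.27, 0.0], [1.5, 0.38, 0.0], [1.66, 0.51, 0.0], [1.8, 0.65, 0.0], [1.92, 0.81, 0.0], [2.03, 0.98, 0.0], [2.12, 1.15, 0.01], [2.19, 1.34, 0.01]]
```

Still slack at 9.9 N, so another 80°.

Request:
{"name": "carry_out", "arguments": {
  "steps": [
    {"x":0.2,"y":-0.03,"z":0,"ax":0,"ay":0,"az":0},
    {"x":0.4,"y":-0.03,"z":0,"ax":0,"ay":0,"az":0},
    {"x":0.6,"y":-0.01,"z":0,"ax":0,"ay":0,"az":0},
    {"x":0.79,"y":0.03,"z":0,"ax":0,"ay":0,"az":0},
    {"x":0.98,"y":0.09,"z":0,"ax":0,"ay":0,"az":0},
    {"x":1.16,"y":0.17,"z":0,"ax":0,"ay":0,"az":0},
    {"x":1.34,"y":0.27,"z":0,"ax":0,"ay":0,"az":0},
    {"x":1.5,"y":0.38,"z":0,"ax":0,"ay":0,"az":0},
    {"x":1.66,"y":0.51,"z":0,"ax":0,"ay":0,"az":0},
    {"x":1.8,"y":0.65,"z":0,"ax":0,"ay":0,"az":0},
    {"x":1.92,"y":0.81,"z":0,"ax":0,"ay":0,"az":0},
    {"x":2.03,"y":0.98,"z":0,"ax":0,"ay":0,"az":0},
    {"x":2.12,"y":1.15,"z":0,"ax":0,"ay":0,"az":0},
    {"x":2.19,"y":1.34,"z":0,"ax":0,"ay":0,"az":0}
  ]
}}

```text
t: 11.82
eef_pos: [0.5117, -0.1356, 0.2896]
eef_rot: [[-0.92, 0.393, 0.009], [0.393, 0.92, -0.001], [-0.009, 0.003, -1.0]]
wrist_force: [1.4, -10.9, -1.6]
grip_width: 0.021
```

```bash
python3 -c "
from h import *
arc(80,14)"
```

```text
t 11.82 ang -179.8 r 0.0499 z 0.2896 Fcw 10.9 Frad -1.4 Fz -1.6 w 0.0210 tilt [ 0.009 -0.001 -1.   ] [0.393 0.92  0.003]
[[0.07, 0.19, 0.01], [0.12, 0.38, 0.01], [0.15, 0.58, 0.01], [0.17, 0.77, 0.01], [0.16, 0.97, 0.01], [0.13, 1.17, 0.01], [0.08, 1.36, 0.01], [0.01, 1.55, 0.01], [-0.07, 1.73, 0.01], [-0.17, 1.9, 0.01], [-0.29, 2.06, 0.01], [-0.43, 2.21, 0.01], [-0.58, 2.34, 0.02], [-0.74, 2.46, 0.02]]
```

10.9 N may mean the blade is starting to pull, so I'll take a shorter step of about 46°.

Request:
{"name": "carry_out", "arguments": {
  "steps": [
    {"x":0.07,"y":0.19,"z":0,"ax":0,"ay":0,"az":0},
    {"x":0.12,"y":0.38,"z":0,"ax":0,"ay":0,"az":0},
    {"x":0.15,"y":0.58,"z":0,"ax":0,"ay":0,"az":0},
    {"x":0.17,"y":0.77,"z":0,"ax":0,"ay":0,"az":0},
    {"x":0.16,"y":0.97,"z":0,"ax":0,"ay":0,"az":0},
    {"x":0.13,"y":1.17,"z":0,"ax":0,"ay":0,"az":0},
    {"x":0.08,"y":1.36,"z":0,"ax":0,"ay":0,"az":0},
    {"x":0.01,"y":1.55,"z":0,"ax":0,"ay":0,"az":0}
  ]
}}

```text
t: 12.82
eef_pos: [0.5238, -0.1028, 0.2895]
eef_rot: [[-0.918, 0.395, 0.003], [0.395, 0.918, -0.003], [-0.004, -0.002, -1.0]]
wrist_force: [-10.2, -3.6, 8.5]
grip_width: 0.0212
```

```bash
python3 -c "
from h import *
arc(60,12)"
```

```text
t 12.82 ang 139.2 r 0.0500 z 0.2895 Fcw 9.4 Frad 5.4 Fz 8.5 w 0.0212 tilt [ 0.003 -0.003 -1.   ] [ 0.395  0.918 -0.002]
[[-0.06, 0.16, -0.0], [-0.13, 0.32, -0.0], [-0.22, 0.47, -0.0], [-0.32, 0.62, 0.0], [-0.43, 0.75, 0.0], [-0.55, 0.87, 0.0], [-0.69, 0.99, 0.0], [-0.83, 1.09, 0.0], [-0.98, 1.17, 0.0], [-1.14, 1.25, 0.0], [-1.3, 1.31, 0.0], [-1.47, 1.35, 0.0]]
```

Request:
{"name": "carry_out", "arguments": {
  "steps": [
    {"x":-0.06,"y":0.16,"z":0,"ax":0,"ay":0,"az":0},
    {"x":-0.13,"y":0.32,"z":0,"ax":0,"ay":0,"az":0},
    {"x":-0.22,"y":0.47,"z":0,"ax":0,"ay":0,"az":0},
    {"x":-0.32,"y":0.62,"z":0,"ax":0,"ay":0,"az":0},
    {"x":-0.43,"y":0.75,"z":0,"ax":0,"ay":0,"az":0},
    {"x":-0.55,"y":0.87,"z":0,"ax":0,"ay":0,"az":0},
    {"x":-0.69,"y":0.99,"z":0,"ax":0,"ay":0,"az":0},
    {"x":-0.83,"y":1.09,"z":0,"ax":0,"ay":0,"az":0},
    {"x":-0.98,"y":1.17,"z":0,"ax":0,"ay":0,"az":0},
    {"x":-1.14,"y":1.25,"z":0,"ax":0,"ay":0,"az":0},
    {"x":-1.3,"y":1.31,"z":0,"ax":0,"ay":0,"az":0},
    {"x":-1.47,"y":1.35,"z":0,"ax":0,"ay":0,"az":0}
  ]
}}

```text
t: 14.32
eef_pos: [0.5687, -0.0858, 0.2894]
eef_rot: [[-0.918, 0.395, -0.002], [0.395, 0.918, -0.002], [0.001, -0.002, -1.0]]
wrist_force: [-9.4, 3.5, 10.1]
grip_width: 0.0214
```

```bash
python3 -c "
from h import *
arc(75,15)"
```

```text
t 14.32 ang 81.9 r 0.0502 z 0.2894 Fcw 9.8 Frad 2.2 Fz 10.1 w 0.0214 tilt [-0.002 -0.002 -1.   ] [ 0.395  0.918 -0.002]
[[-0.17, 0.03, -0.0], [-0.34, 0.06, -0.0], [-0.52, 0.06, -0.0], [-0.69, 0.06, -0.0], [-0.87, 0.03, -0.0], [-1.04, -0.0, -0.0], [-1.2, -0.06, -0.0], [-1.36, -0.12, -0.0], [-1.52, -0.2, -0.0], [-1.67, -0.3, -0.0], [-1.81, -0.4, -0.0], [-1.93, -0.52, -0.0], [-2.05, -0.65, -0.0], [-2.16, -0.79, -0.0], [-2.25, -0.93, -0.0]]
```

Request:
{"name": "carry_out", "arguments": {
  "steps": [
    {"x":-0.17,"y":0.03,"z":0,"ax":0,"ay":0,"az":0},
    {"x":-0.34,"y":0.06,"z":0,"ax":0,"ay":0,"az":0},
    {"x":-0.52,"y":0.06,"z":0,"ax":0,"ay":0,"az":0},
    {"x":-0.69,"y":0.06,"z":0,"ax":0,"ay":0,"az":0},
    {"x":-0.87,"y":0.03,"z":0,"ax":0,"ay":0,"az":0},
    {"x":-1.04,"y":0,"z":0,"ax":0,"ay":0,"az":0},
    {"x":-1.2,"y":-0.06,"z":0,"ax":0,"ay":0,"az":0},
    {"x":-1.36,"y":-0.12,"z":0,"ax":0,"ay":0,"az":0},
    {"x":-1.52,"y":-0.2,"z":0,"ax":0,"ay":0,"az":0},
    {"x":-1.67,"y":-0.3,"z":0,"ax":0,"ay":0,"az":0},
    {"x":-1.81,"y":-0.4,"z":0,"ax":0,"ay":0,"az":0},
    {"x":-1.93,"y":-0.52,"z":0,"ax":0,"ay":0,"az":0},
    {"x":-2.05,"y":-0.65,"z":0,"ax":0,"ay":0,"az":0},
    {"x":-2.16,"y":-0.79,"z":0,"ax":0,"ay":0,"az":0},
    {"x":-2.25,"y":-0.93,"z":0,"ax":0,"ay":0,"az":0}
  ]
}}

```text
t: 16.2
eef_pos: [0.6108, -0.1258, 0.2895]
eef_rot: [[-0.92, 0.393, -0.004], [0.393, 0.92, 0.004], [0.005, 0.002, -1.0]]
wrist_force: [-4.8, 8.7, 8.4]
grip_width: 0.0217
```

```bash
python3 -c "
from h import *
arc(75,15)"
```

```text
t 16.20 ang 11.1 r 0.0501 z 0.2895 Fcw 9.5 Frad -3.0 Fz 8.4 w 0.0217 tilt [-0.004  0.004 -1.   ] [0.393 0.92  0.002]
[[-0.09, -0.15, -0.0], [-0.17, -0.31, -0.0], [-0.23, -0.47, -0.0], [-0.28, -0.64, -0.0], [-0.32, -0.81, -0.0], [-0.34, -0.98, -0.0], [-0.34, -1.16, -0.0], [-0.33, -1.33, -0.0], [-0.31, -1.5, -0.0], [-0.27, -1.67, -0.0], [-0.21, -1.84, -0.0], [-0.14, -2.0, -0.0], [-0.06, -2.15, -0.0], [0.04, -2.3, -0.0], [0.14, -2.43, -0.0]]
```

Request:
{"name": "carry_out", "arguments": {
  "steps": [
    {"x":-0.09,"y":-0.15,"z":0,"ax":0,"ay":0,"az":0},
    {"x":-0.17,"y":-0.31,"z":0,"ax":0,"ay":0,"az":0},
    {"x":-0.23,"y":-0.47,"z":0,"ax":0,"ay":0,"az":0},
    {"x":-0.28,"y":-0.64,"z":0,"ax":0,"ay":0,"az":0},
    {"x":-0.32,"y":-0.81,"z":0,"ax":0,"ay":0,"az":0},
    {"x":-0.34,"y":-0.98,"z":0,"ax":0,"ay":0,"az":0},
    {"x":-0.34,"y":-1.16,"z":0,"ax":0,"ay":0,"az":0},
    {"x":-0.33,"y":-1.33,"z":0,"ax":0,"ay":0,"az":0},
    {"x":-0.31,"y":-1.5,"z":0,"ax":0,"ay":0,"az":0},
    {"x":-0.27,"y":-1.67,"z":0,"ax":0,"ay":0,"az":0},
    {"x":-0.21,"y":-1.84,"z":0,"ax":0,"ay":0,"az":0},
    {"x":-0.14,"y":-2.0,"z":0,"ax":0,"ay":0,"az":0},
    {"x":-0.06,"y":-2.15,"z":0,"ax":0,"ay":0,"az":0},
    {"x":0.04,"y":-2.3,"z":0,"ax":0,"ay":0,"az":0},
    {"x":0.14,"y":-2.43,"z":0,"ax":0,"ay":0,"az":0}
  ]
}}

```text
t: 18.08
eef_pos: [0.5872, -0.1781, 0.2897]
eef_rot: [[-0.921, 0.39, 0.002], [0.39, 0.921, 0.004], [-0.0, 0.005, -1.0]]
wrist_force: [9.9, 3.3, -1.8]
grip_width: 0.0215
```

```bash
python3 -c "
from h import *
arc(75,15)"
```

```text
t 18.07 ang -59.1 r 0.0498 z 0.2897 Fcw 10.2 Frad 2.3 Fz -1.8 w 0.0215 tilt [ 0.002  0.004 -1.   ] [0.39  0.921 0.005]
[[0.1, -0.14, 0.01], [0.22, -0.27, 0.01], [0.35, -0.38, 0.0], [0.49, -0.49, 0.0], [0.64, -0.58, 0.0], [0.8, -0.65, 0.0], [0.96, -0.72, 0.0], [1.13, -0.77, 0.0], [1.3, -0.8, 0.0], [1.47, -0.82, 0.0], [1.65, -0.83, 0.0], [1.82, -0.81, 0.0], [1.99, -0.79, 0.0], [2.16, -0.75, 0.0], [2.33, -0.69, 0.0]]
```

Request:
{"name": "carry_out", "arguments": {
  "steps": [
    {"x":0.1,"y":-0.14,"z":0,"ax":0,"ay":0,"az":0},
    {"x":0.22,"y":-0.27,"z":0,"ax":0,"ay":0,"az":0},
    {"x":0.35,"y":-0.38,"z":0,"ax":0,"ay":0,"az":0},
    {"x":0.49,"y":-0.49,"z":0,"ax":0,"ay":0,"az":0},
    {"x":0.64,"y":-0.58,"z":0,"ax":0,"ay":0,"az":0},
    {"x":0.8,"y":-0.65,"z":0,"ax":0,"ay":0,"az":0},
    {"x":0.96,"y":-0.72,"z":0,"ax":0,"ay":0,"az":0},
    {"x":1.13,"y":-0.77,"z":0,"ax":0,"ay":0,"az":0},
    {"x":1.3,"y":-0.8,"z":0,"ax":0,"ay":0,"az":0},
    {"x":1.47,"y":-0.82,"z":0,"ax":0,"ay":0,"az":0},
    {"x":1.65,"y":-0.83,"z":0,"ax":0,"ay":0,"az":0},
    {"x":1.82,"y":-0.81,"z":0,"ax":0,"ay":0,"az":0},
    {"x":1.99,"y":-0.79,"z":0,"ax":0,"ay":0,"az":0},
    {"x":2.16,"y":-0.75,"z":0,"ax":0,"ay":0,"az":0},
    {"x":2.33,"y":-0.69,"z":0,"ax":0,"ay":0,"az":0}
  ]
}}

```text
t: 19.95
eef_pos: [0.5289, -0.173, 0.2897]
eef_rot: [[-0.921, 0.391, 0.007], [0.391, 0.921, -0.0], [-0.007, 0.003, -1.0]]
wrist_force: [8.8, -5.5, -5.4]
grip_width: 0.0213
```

```bash
python3 -c "
from h import *
arc(75,15)"
```

```text
t 19.95 ang -131.0 r 0.0499 z 0.2897 Fcw 10.3 Frad -1.6 Fz -5.4 w 0.0213 tilt [ 0.007 -0.    -1.   ] [0.391 0.921 0.003]
[[0.17, 0.06, 0.01], [0.32, 0.13, 0.01], [0.47, 0.22, 0.0], [0.61, 0.32, 0.0], [0.75, 0.43, 0.0], [0.87, 0.56, 0.0], [0.98, 0.69, 0.0], [1.08, 0.84, 0.0], [1.17, 0.99, 0.0], [1.24, 1.15, 0.0], [1.3, 1.31, 0.0], [1.34, 1.48, 0.0], [1.37, 1.65, 0.0], [1.38, 1.83, 0.0], [1.38, 2.0, 0.0]]
```

Request:
{"name": "carry_out", "arguments": {
  "steps": [
    {"x":0.17,"y":0.06,"z":0,"ax":0,"ay":0,"az":0},
    {"x":0.32,"y":0.13,"z":0,"ax":0,"ay":0,"az":0},
    {"x":0.47,"y":0.22,"z":0,"ax":0,"ay":0,"az":0},
    {"x":0.61,"y":0.32,"z":0,"ax":0,"ay":0,"az":0},
    {"x":0.75,"y":0.43,"z":0,"ax":0,"ay":0,"az":0},
    {"x":0.87,"y":0.56,"z":0,"ax":0,"ay":0,"az":0},
    {"x":0.98,"y":0.69,"z":0,"ax":0,"ay":0,"az":0},
    {"x":1.08,"y":0.84,"z":0,"ax":0,"ay":0,"az":0},
    {"x":1.17,"y":0.99,"z":0,"ax":0,"ay":0,"az":0},
    {"x":1.24,"y":1.15,"z":0,"ax":0,"ay":0,"az":0},
    {"x":1.3,"y":1.31,"z":0,"ax":0,"ay":0,"az":0},
    {"x":1.34,"y":1.48,"z":0,"ax":0,"ay":0,"az":0},
    {"x":1.37,"y":1.65,"z":0,"ax":0,"ay":0,"az":0},
    {"x":1.38,"y":1.83,"z":0,"ax":0,"ay":0,"az":0},
    {"x":1.38,"y":2.0,"z":0,"ax":0,"ay":0,"az":0}
  ]
}}

```text
t: 21.82
eef_pos: [0.5145, -0.1187, 0.2896]
eef_rot: [[-0.919, 0.395, 0.004], [0.395, 0.919, -0.006], [-0.006, -0.004, -1.0]]
wrist_force: [-6.3, -11.4, 5.4]
grip_width: 0.0215
```

```bash
python3 -c "
from h import *
arc(50,12)"
```

```text
t 21.82 ang 160.5 r 0.0500 z 0.2896 Fcw 12.9 Frad 2.1 Fz 5.4 w 0.0215 tilt [ 0.004 -0.006 -1.   ] [ 0.395  0.919 -0.004]
[[0.01, 0.15, 0.0], [-0.0, 0.29, 0.0], [-0.02, 0.43, 0.0], [-0.04, 0.58, 0.0], [-0.08, 0.72, -0.0], [-0.13, 0.86, -0.0], [-0.19, 0.99, -0.0], [-0.26, 1.12, -0.0], [-0.33, 1.24, -0.0], [-0.42, 1.36, -0.0], [-0.51, 1.47, -0.0], [-0.61, 1.57, -0.0]]
```

The blade is pulling at 12.9 N. About 30° more should reach 15 N.

Request:
{"name": "carry_out", "arguments": {
  "steps": [
    {"x":0.01,"y":0.15,"z":0,"ax":0,"ay":0,"az":0},
    {"x":0,"y":0.29,"z":0,"ax":0,"ay":0,"az":0},
    {"x":-0.02,"y":0.43,"z":0,"ax":0,"ay":0,"az":0},
    {"x":-0.04,"y":0.58,"z":0,"ax":0,"ay":0,"az":0},
    {"x":-0.08,"y":0.72,"z":0,"ax":0,"ay":0,"az":0},
    {"x":-0.13,"y":0.86,"z":0,"ax":0,"ay":0,"az":0},
    {"x":-0.19,"y":0.99,"z":0,"ax":0,"ay":0,"az":0}
  ]
}}

```text
t: 22.7
eef_pos: [0.525, -0.1014, 0.2894]
eef_rot: [[-0.917, 0.398, -0.004], [0.398, 0.917, -0.008], [-0.0, -0.009, -1.0]]
wrist_force: [-14.4, -6.0, 12.5]
grip_width: 0.021
```

```bash
python3 -c "
from h import *
arc(20,6)"
```

```text
t 22.70 ang 137.2 r 0.0500 z 0.2894 Fcw 14.2 Frad 6.5 Fz 12.5 w 0.0210 tilt [-0.004 -0.008 -1.   ] [ 0.398  0.917 -0.009]
[[-0.04, 0.11, -0.0], [-0.09, 0.22, -0.01], [-0.14, 0.32, -0.01], [-0.2, 0.42, -0.01], [-0.27, 0.51, -0.01], [-0.34, 0.61, -0.01]]
```

Request:
{"name": "carry_out", "arguments": {
  "steps": [
    {"x":-0.04,"y":0.11,"z":0,"ax":0,"ay":0,"az":0},
    {"x":-0.09,"y":0.22,"z":0,"ax":0,"ay":0,"az":0},
    {"x":-0.14,"y":0.32,"z":0,"ax":0,"ay":0,"az":0},
    {"x":-0.2,"y":0.42,"z":0,"ax":0,"ay":0,"az":0},
    {"x":-0.27,"y":0.51,"z":0,"ax":0,"ay":0,"az":0}
  ]
}}

```text
t: 23.32
eef_pos: [0.5323, -0.0949, 0.2894]
eef_rot: [[-0.916, 0.401, -0.012], [0.401, 0.916, -0.009], [0.007, -0.013, -1.0]]
wrist_force: [-16.4, -2.3, 15.3]
grip_width: 0.0215
```

```bash
python3 -c "
from h import *
arc(20,6)"
```

```text
t 23.32 ang 125.8 r 0.0500 z 0.2894 Fcw 14.6 Frad 7.7 Fz 15.3 w 0.0215 tilt [-0.012 -0.009 -1.   ] [ 0.401  0.916 -0.013]
[[-0.06, 0.1, -0.01], [-0.13, 0.19, -0.01], [-0.2, 0.28, -0.01], [-0.28, 0.37, -0.01], [-0.36, 0.45, -0.01], [-0.45, 0.53, -0.02]]
```

Request:
{"name": "carry_out", "arguments": {
  "steps": [
    {"x":-0.06,"y":0.1,"z":0,"ax":0,"ay":0,"az":0},
    {"x":-0.13,"y":0.19,"z":0,"ax":0,"ay":0,"az":0},
    {"x":-0.2,"y":0.28,"z":0,"ax":0,"ay":0,"az":0}
  ]
}}

```text
t: 23.7
eef_pos: [0.5359, -0.0925, 0.2893]
eef_rot: [[-0.915, 0.404, -0.02], [0.404, 0.915, -0.009], [0.014, -0.016, -1.0]]
wrist_force: [-17.4, -1.9, 15.4]
grip_width: 0.0208
```

```bash
python3 -c "
from h import *
arc(20,1)"
```

```text
t 23.70 ang 120.9 r 0.0501 z 0.2893 Fcw 15.9 Frad 7.3 Fz 15.4 w 0.0208 tilt [-0.02  -0.009 -1.   ] [ 0.404  0.915 -0.016]
[[-0.49, 0.49, -0.02]]
```

Request:
{"name": "carry_out", "arguments": {
  "steps": [
    {"x":0,"y":0,"z":0,"ax":0,"ay":0,"az":0},
    {"x":0,"y":0,"z":0,"ax":0,"ay":0,"az":0},
    {"x":0,"y":0,"z":0,"ax":0,"ay":0,"az":0}
  ]
}}

```text
t: 24.08
eef_pos: [0.5359, -0.0923, 0.2894]
eef_rot: [[-0.915, 0.404, -0.02], [0.404, 0.915, -0.009], [0.014, -0.016, -1.0]]
wrist_force: [-2.7, 1.2, 6.0]
grip_width: 0.0213
```

```bash
python3 -c "
from h import *
arc(20,1)"
```

```text
t 24.07 ang 120.9 r 0.0502 z 0.2894 Fcw 1.7 Frad 2.4 Fz 6.0 w 0.0213 tilt [-0.02  -0.009 -1.   ] [ 0.404  0.915 -0.016]
[[-0.5, 0.48, -0.02]]
```

The push was 15.9 N while turning slowly, which is within 13 to 18 N. Now I release, rise, and move towards the outside of the cover.

Request:
{"name": "carry_out", "arguments": {
  "steps": [
    {"x":0,"y":0,"z":0,"ax":0,"ay":0,"az":0},
    {"x":0,"y":0,"z":0,"ax":0,"ay":0,"az":0},
    {"x":0,"y":0,"z":0,"ax":0,"ay":0,"az":0},
    {"x":0,"y":0,"z":0,"ax":0,"ay":0,"az":0},
    {"x":0,"y":0,"z":0,"ax":0,"ay":0,"az":0},
    {"x":0,"y":0,"z":0,"ax":0,"ay":0,"az":0},
    {"x":0,"y":0,"z":-1,"ax":0,"ay":0,"az":0},
    {"x":0,"y":0,"z":-2,"ax":0,"ay":0,"az":0},
    {"x":0,"y":0,"z":-3,"ax":0,"ay":0,"az":0},
    {"x":0,"y":0,"z":-4,"ax":0,"ay":0,"az":0},
    {"x":0,"y":0,"z":-4,"ax":0,"ay":0,"az":0}
  ],
  "hand": 0
}}

```text
t: 25.45
eef_pos: [0.5388, -0.0917, 0.3911]
eef_rot: [[-0.915, 0.404, -0.016], [0.404, 0.915, -0.009], [0.011, -0.015, -1.0]]
wrist_force: [0.2, 0.5, 0.5]
grip_width: 0.0853
```

```bash
cat >> h.py <<'E'
Hn=np.array([0.493,0.012])
def to(pts,zs):
    from rig import env
    s=env.read_state();p=s["eef_pos"];R=s["eef_rot"]
    print("t %.2f"%s["t"],np.round(p,4),"F",np.round(s["wrist_force"],1),"w %.4f"%s["grip_width"],"R",np.round(R,3).tolist())
    yaw=np.degrees(np.arctan2(R[1,1],R[0,1]))
    print("yaw",round(yaw,1),[[round(float(v),2) for v in R.T@(np.array([*q,z])-p)/.025] for q,z in zip(pts,zs)])
def cov(th,off,r=0.225):
    a=np.radians(th);return Hn+r*np.array([np.cos(a),np.sin(a)])+off*np.array([-np.sin(a),np.cos(a)])
E
python3 -c "
from h import *
p=cov(43.3,.05); to([p,p],[.39,.212])"
```

```text
t 25.45 [ 0.5388 -0.0917  0.3911] F [0.2 0.5 0.5] w 0.0853 R [[-0.915, 0.404, -0.016], [0.404, 0.915, -0.009], [0.011, -0.015, -1.0]]
yaw 66.2 [[1.7, 12.13, -0.12], [1.62, 12.23, 7.0]]
```

Request:
{"name": "carry_out", "arguments": {
  "steps": [
    {"x":0.3,"y":2,"z":0,"ax":0,"ay":0,"az":0},
    {"x":0.6,"y":4,"z":0,"ax":0,"ay":0,"az":0},
    {"x":0.9,"y":6,"z":0,"ax":0,"ay":0,"az":0},
    {"x":1.2,"y":8,"z":0,"ax":0,"ay":0,"az":0},
    {"x":1.5,"y":10,"z":0,"ax":0,"ay":0,"az":0},
    {"x":1.7,"y":12.1,"z":0,"ax":0,"ay":0,"az":0},
    {"x":1.7,"y":12.1,"z":0,"ax":0,"ay":0,"az":0},
    {"x":1.7,"y":12.1,"z":1.5,"ax":0,"ay":0,"az":0},
    {"x":1.7,"y":12.1,"z":3,"ax":0,"ay":0,"az":0},
    {"x":1.6,"y":12.2,"z":4.5,"ax":0,"ay":0,"az":0},
    {"x":1.6,"y":12.2,"z":6,"ax":0,"ay":0,"az":0},
    {"x":1.6,"y":12.2,"z":7,"ax":0,"ay":0,"az":0},
    {"x":1.6,"y":12.2,"z":7,"ax":0,"ay":0,"az":0},
    {"x":1.6,"y":12.2,"z":7,"ax":0,"ay":0,"az":0}
  ],
  "hand": 255
}}

```text
t: 27.2
eef_pos: [0.623, 0.2013, 0.2129]
eef_rot: [[-0.914, 0.404, -0.015], [0.405, 0.914, -0.009], [0.01, -0.014, -1.0]]
wrist_force: [-0.7, -0.7, 1.0]
grip_width: 0.0002
```

```bash
python3 - <<'E'
from h import *
from rig import read_camera
import cv2
a=read_camera("top")[110:260,150:350,::-1]; b=read_camera("scene")[90:250,195:305,::-1]
a=cv2.resize(a,None,fx=2.2,fy=2.2,interpolation=cv2.INTER_CUBIC); b=cv2.resize(b,None,fx=3,fy=3,interpolation=cv2.INTER_CUBIC)
m=np.zeros((480,440+330,3),np.uint8); m[:a.shape[0],:a.shape[1]]=a; m[:b.shape[0],a.shape[1]:]=b
cv2.imwrite("pics/m3.png",m)
th=np.linspace(43.3,-29.5,17)
P=[cov(t,.018) for t in th]; to(P,[.212]*len(P))
E
```

```text
t 27.30 [0.6234 0.2017 0.2136] F [ 0.9  0.5 -0.5] w -0.0002 R [[-0.915, 0.404, -0.014], [0.404, 0.915, -0.008], [0.009, -0.013, -1.0]]
yaw 66.2 [[-1.13, -0.47, 0.06], [-1.8, -0.73, 0.06], [-2.45, -1.03, 0.05], [-3.07, -1.39, 0.05], [-3.67, -1.79, 0.05], [-4.22, -2.24, 0.05], [-4.75, -2.73, 0.05], [-5.23, -3.26, 0.06], [-5.66, -3.83, 0.06], [-6.06, -4.43, 0.07], [-6.4, -5.06, 0.07], [-6.69, -5.71, 0.08], [-6.93, -6.39, 0.08], [-7.11, -7.08, 0.09], [-7.24, -7.79, 0.1], [-7.31, -8.5, 0.11], [-7.32, -9.22, 0.12]]
```

View pics/m3.png

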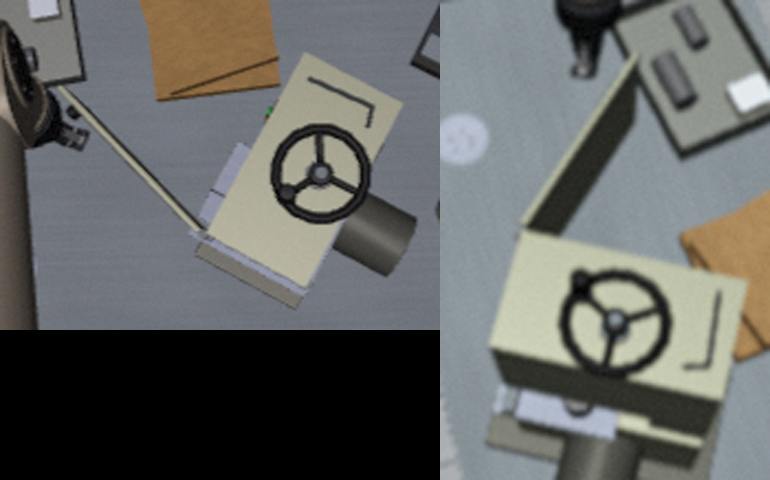

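The fingers stand outside the cover near its free edge, with the hex key and wheel as left. I'll swing the cover towards shut.

Request:
{"name": "carry_out", "arguments": {
  "steps": [
    {"x":-0.5,"y":-0.2,"z":0,"ax":0,"ay":0,"az":0},
    {"x":-1.0,"y":-0.4,"z":0,"ax":0,"ay":0,"az":0},
    {"x":-1.4,"y":-0.57,"z":0,"ax":0,"ay":0,"az":0},
    {"x":-1.8,"y":-0.73,"z":0,"ax":0,"ay":0,"az":0},
    {"x":-2.12,"y":-0.88,"z":0,"ax":0,"ay":0,"az":0},
    {"x":-2.45,"y":-1.03,"z":0,"ax":0,"ay":0,"az":0},
    {"x":-2.76,"y":-1.21,"z":0,"ax":0,"ay":0,"az":0},
    {"x":-3.07,"y":-1.39,"z":0,"ax":0,"ay":0,"az":0},
    {"x":-3.37,"y":-1.59,"z":0,"ax":0,"ay":0,"az":0},
    {"x":-3.67,"y":-1.79,"z":0,"ax":0,"ay":0,"az":0},
    {"x":-3.95,"y":-2.01,"z":0,"ax":0,"ay":0,"az":0},
    {"x":-4.22,"y":-2.24,"z":0,"ax":0,"ay":0,"az":0},
    {"x":-4.5,"y":-2.5,"z":0,"ax":0,"ay":0,"az":0},
    {"x":-4.75,"y":-2.73,"z":0,"ax":0,"ay":0,"az":0},
    {"x":-5.0,"y":-3.0,"z":0,"ax":0,"ay":0,"az":0},
    {"x":-5.23,"y":-3.26,"z":0,"ax":0,"ay":0,"az":0},
    {"x":-5.45,"y":-3.54,"z":0,"ax":0,"ay":0,"az":0},
    {"x":-5.66,"y":-3.83,"z":0,"ax":0,"ay":0,"az":0},
    {"x":-5.86,"y":-4.13,"z":0,"ax":0,"ay":0,"az":0},
    {"x":-6.06,"y":-4.43,"z":0,"ax":0,"ay":0,"az":0}
  ]
}}

```text
t: 29.8
eef_pos: [0.7173, 0.0386, 0.2136]
eef_rot: [[-0.915, 0.404, -0.014], [0.404, 0.915, -0.008], [0.009, -0.013, -1.0]]
wrist_force: [-0.8, 1.6, -0.4]
grip_width: -0.0001
```

```bash
python3 - <<'E'
from h import *
th=np.linspace(0,-27.5,15)
P=[cov(t,.018) for t in th]; to(P,[.212]*len(P))
E
```

```text
t 29.80 [0.7173 0.0386 0.2136] F [-0.8  1.6 -0.4] w -0.0001 R [[-0.915, 0.404, -0.014], [0.404, 0.915, -0.008], [0.009, -0.013, -1.0]]
yaw 66.2 [[-0.17, -0.3, 0.07], [-0.31, -0.58, 0.07], [-0.44, -0.86, 0.07], [-0.57, -1.14, 0.08], [-0.68, -1.43, 0.08], [-0.78, -1.72, 0.08], [-0.88, -2.01, 0.08], [-0.96, -2.31, 0.09], [-1.03, -2.61, 0.09], [-1.1, -2.92, 0.09], [-1.15, -3.22, 0.1], [-1.19, -3.53, 0.1], [-1.22, -3.84, 0.1], [-1.24, -4.14, 0.11], [-1.25, -4.45, 0.11]]
```

Contact force is about 1.8 N, as expected for the hinge friction. I'll continue.

Request:
{"name": "carry_out", "arguments": {
  "steps": [
    {"x":-0.17,"y":-0.3,"z":0,"ax":0,"ay":0,"az":0},
    {"x":-0.31,"y":-0.58,"z":0,"ax":0,"ay":0,"az":0},
    {"x":-0.44,"y":-0.86,"z":0,"ax":0,"ay":0,"az":0},
    {"x":-0.57,"y":-1.14,"z":0,"ax":0,"ay":0,"az":0},
    {"x":-0.68,"y":-1.43,"z":0,"ax":0,"ay":0,"az":0},
    {"x":-0.78,"y":-1.72,"z":0,"ax":0,"ay":0,"az":0},
    {"x":-0.88,"y":-2.01,"z":0,"ax":0,"ay":0,"az":0},
    {"x":-0.96,"y":-2.31,"z":0,"ax":0,"ay":0,"az":0},
    {"x":-1.03,"y":-2.61,"z":0,"ax":0,"ay":0,"az":0},
    {"x":-1.1,"y":-2.92,"z":0,"ax":0,"ay":0,"az":0},
    {"x":-1.15,"y":-3.22,"z":0,"ax":0,"ay":0,"az":0},
    {"x":-1.19,"y":-3.53,"z":0,"ax":0,"ay":0,"az":0},
    {"x":-1.22,"y":-3.84,"z":0,"ax":0,"ay":0,"az":0},
    {"x":-1.22,"y":-3.9,"z":0,"ax":0,"ay":0,"az":0}
  ]
}}

```text
t: 31.55
eef_pos: [0.7056, -0.0641, 0.2148]
eef_rot: [[-0.914, 0.405, -0.013], [0.405, 0.914, -0.009], [0.009, -0.013, -1.0]]
wrist_force: [-0.6, 0.6, -1.1]
grip_width: -0.0
```

```bash
python3 - <<'E'
from h import *
from rig import read_camera
import cv2
a=read_camera("top")[110:260,150:350,::-1]; b=read_camera("scene")[90:250,195:305,::-1]
a=cv2.resize(a,None,fx=2.2,fy=2.2,interpolation=cv2.INTER_CUBIC); b=cv2.resize(b,None,fx=3,fy=3,interpolation=cv2.INTER_CUBIC)
m=np.zeros((480,440+330,3),np.uint8); m[:a.shape[0],:a.shape[1]]=a; m[:b.shape[0],a.shape[1]:]=b
cv2.imwrite("pics/m4.png",m)
P=[cov(t,.018) for t in (-27.5,-29.5)]; to(P,[.212]*len(P))
E
```

```text
t 31.65 [ 0.7058 -0.0637  0.2148] F [-1.   0.6 -0.1] w 0.0003 R [[-0.914, 0.405, -0.013], [0.405, 0.914, -0.009], [0.009, -0.013, -1.0]]
yaw 66.1 [[-0.02, -0.53, 0.12], [-0.02, -0.84, 0.12]]
```

View pics/m4.png

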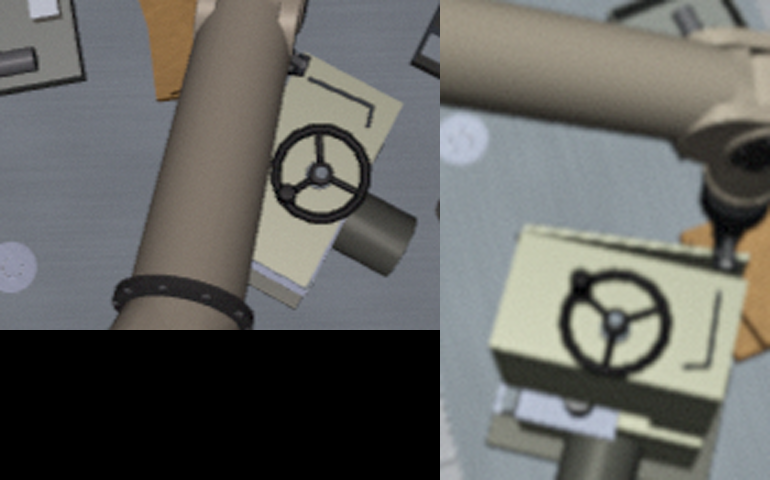

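The cover is nearly shut, with a thin gap along its front edge in the scene crop. I'll push the last bit gently and watch the force.

Request:
{"name": "carry_out", "arguments": {
  "steps": [
    {"x":0,"y":-0.12,"z":0,"ax":0,"ay":0,"az":0},
    {"x":0,"y":-0.24,"z":0,"ax":0,"ay":0,"az":0},
    {"x":0,"y":-0.36,"z":0,"ax":0,"ay":0,"az":0},
    {"x":0,"y":-0.48,"z":0,"ax":0,"ay":0,"az":0},
    {"x":0,"y":-0.6,"z":0,"ax":0,"ay":0,"az":0},
    {"x":0,"y":-0.7,"z":0,"ax":0,"ay":0,"az":0}
  ]
}}

```text
t: 32.4
eef_pos: [0.6986, -0.0798, 0.215]
eef_rot: [[-0.914, 0.405, -0.013], [0.405, 0.914, -0.009], [0.009, -0.013, -1.0]]
wrist_force: [-0.9, 1.2, -0.4]
grip_width: 0.0002
```

Request:
{"name": "carry_out", "arguments": {
  "steps": [
    {"x":0,"y":-0.08,"z":0,"ax":0,"ay":0,"az":0},
    {"x":0,"y":-0.16,"z":0,"ax":0,"ay":0,"az":0},
    {"x":0,"y":-0.24,"z":0,"ax":0,"ay":0,"az":0},
    {"x":0,"y":-0.3,"z":0,"ax":0,"ay":0,"az":0}
  ]
}}

```text
t: 32.9
eef_pos: [0.6969, -0.0835, 0.2152]
eef_rot: [[-0.915, 0.403, -0.011], [0.403, 0.915, -0.005], [0.008, -0.009, -1.0]]
wrist_force: [3.3, 8.1, -1.8]
grip_width: -0.0
```

The force rose to 8.7 N, so the cover is against its stop. One more small push to confirm.

Request:
{"name": "carry_out", "arguments": {
  "steps": [
    {"x":0,"y":-0.12,"z":0,"ax":0,"ay":0,"az":0},
    {"x":0,"y":-0.24,"z":0,"ax":0,"ay":0,"az":0},
    {"x":0,"y":-0.24,"z":0,"ax":0,"ay":0,"az":0}
  ]
}}

```text
t: 33.28
eef_pos: [0.6969, -0.0834, 0.2154]
eef_rot: [[-0.917, 0.398, -0.007], [0.398, 0.917, 0.0], [0.007, -0.002, -1.0]]
wrist_force: [6.4, 10.6, -1.9]
grip_width: -0.0001
```

Force is now 12 N with no movement, so the cover is shut. I'll back straight off, rise, and take a check picture.

Request:
{"name": "carry_out", "arguments": {
  "steps": [
    {"x":0,"y":0.5,"z":0,"ax":0,"ay":0,"az":0},
    {"x":0,"y":1.5,"z":0,"ax":0,"ay":0,"az":0},
    {"x":0,"y":2.5,"z":0,"ax":0,"ay":0,"az":0},
    {"x":0,"y":4,"z":-1,"ax":0,"ay":0,"az":0},
    {"x":0,"y":6,"z":-3,"ax":0,"ay":0,"az":0},
    {"x":0,"y":8,"z":-5,"ax":0,"ay":0,"az":0},
    {"x":0,"y":10,"z":-6,"ax":0,"ay":0,"az":0},
    {"x":0,"y":12,"z":-6,"ax":0,"ay":0,"az":0},
    {"x":0,"y":13,"z":-6,"ax":0,"ay":0,"az":0},
    {"x":0,"y":13,"z":-6,"ax":0,"ay":0,"az":0},
    {"x":0,"y":13,"z":-6,"ax":0,"ay":0,"az":0}
  ]
}}

```text
t: 34.65
eef_pos: [0.8273, 0.2137, 0.3643]
eef_rot: [[-0.917, 0.399, -0.007], [0.399, 0.917, -0.001], [0.006, -0.004, -1.0]]
wrist_force: [1.3, -1.0, 0.5]
grip_width: 0.0002
```

```bash
python3 - <<'E'
from h import *
from rig import read_camera
import cv2
a=read_camera("top")[110:260,190:390,::-1]; b=read_camera("scene")[90:250,195:305,::-1]
a=cv2.resize(a,None,fx=2.2,fy=2.2,interpolation=cv2.INTER_CUBIC); b=cv2.resize(b,None,fx=3,fy=3,interpolation=cv2.INTER_CUBIC)
m=np.zeros((480,440+330,3),np.uint8); m[:a.shape[0],:a.shape[1]]=a; m[:b.shape[0],a.shape[1]:]=b
cv2.imwrite("pics/m5.png",m)
to([],[])
E
```

```text
t 34.75 [0.8273 0.2128 0.3651] F [-0.7 -0.8 -0.1] w -0.0000 R [[-0.916, 0.4, -0.007], [0.4, 0.916, -0.0], [0.006, -0.003, -1.0]]
yaw 66.4 []
```

View pics/m5.png

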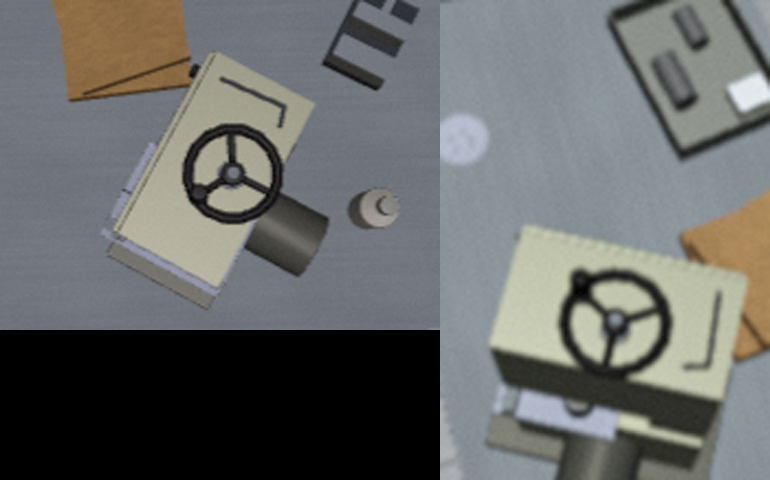

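The cover lies flush along the housing front in both views. The handwheel, hex key, bottle and dish are as left, and the arm is clear.

```bash
python3 -c "
from rig import job
print(job.finish_job())"
```

```text
the job is handed in; nothing more can be done
None
```

The blade is tensioned and the upper wheel cover is fully shut. The job was handed in at about 35 s.

- **Tension:** I wound the handwheel clockwise about 2.05 turns. The drag stayed near 10 N while slack, then the pull began after about 1.8 turns. I stopped with the push at the grip reading 14.6 N, then 15.9 N on the last slow nudge, inside the 13–18 N band.
- **Failed check:** the at-rest force reading came out at only 1.7 N. The arm's target had reset to its measured pose, so it was no longer pushing; I disregarded it. The tension rests on the readings taken while turning.
- **Cover:** I pushed it until the force rose from about 1.5 N to 12 N with no further movement. The last pictures show it flush with the housing in both views.
- **Things left alone:** the hex key, bottle and dish look unmoved in the pictures. The boule sits under the housing where neither camera sees it, so I did not check it; the arm never went near it.
- **Arm:** it ended clear of everything, with about 1 N (noise) on the wrist sensor.

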